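Put the bench away: sockets, brass and oil into their trays

ROBOT

A 7-joint arm with a two-finger parallel gripper is mounted at the origin on the work surface. World frame = base frame: x ahead of the robot, y to its left, z up, the work surface at z = 0. Lengths are in mm, angles in rad, forces in N, time in s.
With the tool pointing down it reaches from about 425 to 825 mm from the base axis. Payload 3.6 kg.
Tool frame: the origin (TCP) lies midway between the tips of the shut fingers; the grasp point (between the pads) lies 19 mm behind it (bot.hold_point_z is the z of the grasp point in the tool frame, in mm); z points along the fingers, y is the line along which they close (so a half turn about z gives the same grasp; the last joint's range is limited). The gripper opens to 85 mm and grips with 20 to 120 N. Pads are 22 mm wide; open, the fingers measure 114 mm over their backs; the gripper's body (76 mm by 85 mm) begins 54 mm behind the grasp point. The pads swing forward as they close: fully open they stand 13 mm farther back than shut.
Start: joints at [-1.194, 0.615, -0.013, 1.423, 0.008, 1.103, -0.04], TCP at [254.762, 597.962, 231.297] pointing down, gripper open.
Joint ranges: [-3.12, 3.12], [-0.3, 2.06], [-1.34, 1.32], [0.26, 2.42], [-1.36, 4.5], [0.01, 1.98], [-2.84, 2.84]. Speed limits (rad/s): [2.79, 2.79, 3.14, 3.14, 3.14, 3.14, 3.14].

INTERFACE

Orientations are given as a rotation vector (axis times angle).
In Python, from cell import bot, cams gives the robot as it stands. The module is installed in compiled form; this text tells all that it offers.
- The arm moves only by the tool apply_moves, never from a script. Its argument "steps" is a list of rows, each a list of 7 numbers: the shift along the tool's x, y, z in units of 25 mm (1.0 is 25 mm), then the turn, a rotation vector about the tool's x, y, z in units of 8 degrees (1.0 is 8 degrees), then the finger opening in mm, from 0 to 85.4. A call has 1 to 5 rows; each row is the pose to reach, as a shift and turn from the pose commanded when the call began, along the tool's axes at that moment; what a row does not reach only later rows make up. A row lasts 1/8 s, in which the tool goes at most 62.5 mm and 10.7 degrees, less where a joint would pass 70% of its speed; a pose out of reach is approached as far as the arm can. A call with a gripper value outside its range is refused whole. The fingers move at their own pace and stop on an object; "newtons" is the grip in N (left out, the last holds). Time passes only in rows, so rows that repeat a pose let the fingers close. It gives the time, the measured TCP pose, the force, the opening and the grip force at its end, in the units of the state.
- bot.read_state(): the state, without advancing time (a new reading comes with each control period).
- cams.get_image(name): name is "side" or "top"; returns a dict with "image" (384x512x3 uint8, blue, green, red), "range_z" (384x512 float32, mm along the optical axis (not along the pixel's ray), 0 where there is no reading), "fovy" (degrees; the focal length in pixels is half the picture's height over the tangent of half this angle, whatever the lens; pixels are square), "cx", "cy" (the principal point, pixels), "dist_coeffs" ([k1, k2, p1, p2, k3] as OpenCV has them; the pictures are not rectified), "world_from_camera" (4x4, takes a point from camera to world coordinates). Camera axes: x right, y down, z forward; pixel columns grow to the right and rows downward; lengths in mm; the calibration is good to about 2 mm. A picture is of the moment at which its call begins.
- bot.close_job(): hands the job in; it is judged then, once.
The state is a dict: "time_s": time; "q": joint angles; "joint_vel": joint speeds; "tau": joint torques, N m; "tcp_pos": TCP position; "ee_rot": TCP orientation; "force": force on the tool from outside, world axes, zero at the start; "ft_torque": the same for the moment, N m; "width": finger opening in mm; "finger_force": force on a finger pad.
Only numpy, scipy, OpenCV 4.12 (cv2) and the standard library are available. Lean on these libraries where they do the work, as an engineer would, in place of code of your own. Each camera call takes 0.05 s, during which the arm holds its last target. There are 200 camera calls.

TASK

Tidy the workbench after the job: stand the two steel sockets in the red tray and the two brass parts in the blue tray, one to each compartment, and stand the black oil bottle in the green tray. Everything must end upright on the floor of its compartment, released and still; leave the orange bit rack and the white spray bottle where they are.

Things in the scene. Friction and masses are not known exactly. Their poses are not given: they have to be found in the camera images.
- large_socket_center (a point): Large deep socket: bright steel cylinder, 32 mm diameter, 64 mm tall, dark recess in its top, standing upright on the bench. Its position is given at its centre, half-way up; its z axis points up when it stands.
- small_socket_center (a point): Small deep socket: bright steel cylinder, 24 mm diameter, 64 mm tall, dark recess in its top, standing upright on the bench. Its position is given at its centre, half-way up; its z axis points up when it stands.
- brass_nipple_center (a point): Brass hose nipple, 64 mm tall, standing upright: a 30 mm diameter collar from 18 to 48 mm above its foot (grip here), 26 mm diameter foot below, ribbed top of 22 to 25 mm diameter above. Its position is given at its centre, half-way up; its z axis points up when it stands.
- brass_sleeve_center (a point): Brass sleeve: plain brass cylinder, 34 mm diameter, 60 mm tall, with two thin copper bands, standing upright. Its position is given at its centre, half-way up; its z axis points up when it stands.
- oil_bottle_center (a point): Small black oil bottle with a paper label and a white cap, standing upright: body 40 mm diameter up to 60 mm, neck, then a 28 mm diameter cap from 66 to 80 mm; 80 mm tall in all. Its position is given at its centre, half-way up; its z axis points up when it stands.
- red_tray: Red tray, fixed to the bench: a low open tray of 70 mm (its x) by 136 mm (its y) and 18 mm high, walls and middle divider 4 mm thick, floor 4 mm thick. The divider runs along its x at mid-length and makes two compartments, each 62 by 62 mm inside, with centres at y = -33 mm and y = +33 mm in the tray's frame. Origin at the centre of its underside, z up.
- blue_tray: Blue tray, fixed to the bench: a low open tray of 70 mm (its x) by 136 mm (its y) and 18 mm high, walls and middle divider 4 mm thick, floor 4 mm thick. The divider runs along its x at mid-length and makes two compartments, each 62 by 62 mm inside, with centres at y = -33 mm and y = +33 mm in the tray's frame. Origin at the centre of its underside, z up.
- green_tray: Green tray, fixed to the bench: a low open square tray with one compartment, 70 by 70 mm outside, 62 by 62 mm inside, 18 mm high, walls and floor 4 mm thick. Origin at the centre of its underside, z up.
- bit_rack_center (a point): Bystander: orange bit rack, a block 50 by 80 by 20 mm filled with upright steel bits that reach 36 mm high. Its position is given at the centre of the block, 10 mm up.
- spray_bottle_center (a point): Bystander: white spray bottle with a yellow label and black spray head, 48 mm diameter, 121 mm tall. Its position is given on its axis, 60 mm up.
Mind the look-alikes: they are no part of the job. Of the things that look like the blue_tray, take the one that is nearest to the robot's base at the start. What is meant by the green_tray is not brown, and is the smaller of those in its own colour.

How it is judged:
By the outcome, as a careful person would: the job done as asked, in the order asked, and still so for the second after the job is handed in, with the robot touching nothing.
It also fails if it takes over 128 s, if anything falls off the work surface, if the arm or the gripper's body presses on something with over 40 N, if the wrist force passes 120 N, or if a joint passes its speed limit or range.

## Working session

There is one attempt and no reset: what is moved stays moved. The work goes in short steps, Python scripts to look and compute and a tool call to move; the robot and the scene stay as the last step left them, time stands still between calls to the robot, and variables do not carry over. Pictures are saved under pics/ and viewed, at most 14 in all, crops included, and the job is handed in when it is done.

Besides the shell and the picture viewer there is one more tool, called after "Request:" by a JSON object that holds its "op" and its "data". apply_moves: Moves the arm, as the interface text tells. Its arguments: {"type":"object","properties":{"steps":{"type":"array","items":{"type":"array","items":{"type":"number"}}},"newtons":{"type":"number"}},"required":["steps"]}

```bash
mkdir -p pics; cat > h.py <<'E'
import numpy as np, cv2
from cell import bot, cams
def grab(n):
    d=cams.get_image(n); d['f']=d['image'].shape[0]/2/np.tan(np.radians(d['fovy'])/2)
    d['K']=np.array([[d['f'],0,d['cx']],[0,d['f'],d['cy']],[0,0,1]]); return d
def cast(d,uv,z):
    p=cv2.undistortPoints(np.array(uv,float).reshape(-1,1,2),d['K'],np.array(d['dist_coeffs'],float)).reshape(-1,2)
    T=np.array(d['world_from_camera']); r=np.c_[p,np.ones(len(p))]@T[:3,:3].T; o=T[:3,3]
    return o+r*((z-o[2])/r[:,2])[:,None]
def cloud(d):
    h,w=d['range_z'].shape; v,u=np.mgrid[:h,:w]
    p=cv2.undistortPoints(np.stack([u,v],-1).reshape(-1,1,2).astype(float),d['K'],np.array(d['dist_coeffs'],float)).reshape(-1,2)
    T=np.array(d['world_from_camera']); z=d['range_z'].reshape(-1,1)
    return ((np.c_[p,np.ones(len(p))]*z)@T[:3,:3].T+T[:3,3]).reshape(h,w,3)
E
python3 - <<'E'
from h import *
for n in ['top','side']:
    d=grab(n); cv2.imwrite(f'pics/{n}0.png',cv2.resize(d['image'],(800,600),interpolation=cv2.INTER_CUBIC))
    np.save(f'{n}0.npy',d,allow_pickle=True)
    print(n,d['fovy'],d['cx'],d['cy'],d['dist_coeffs'],np.round(d['world_from_camera'],2).tolist())
print(bot.read_state(), bot.hold_point_z)
E
```

```text
top 43.35178214932762 259.7239411809647 191.3419584264495 [-0.18305061  0.          0.          0.          0.        ] [[0.02, -0.99, 0.16, 264.33], [-1.0, -0.02, -0.01, 104.06], [0.01, -0.16, -0.99, 1878.4], [0.0, 0.0, 0.0, 1.0]]
side 50.127572147551895 258.12959478531695 188.8934121597108 [-0.04770903  0.          0.          0.          0.        ] [[0.88, -0.24, 0.41, -130.11], [-0.48, -0.45, 0.75, -1171.32], [0.0, -0.86, -0.51, 901.41], [0.0, 0.0, 0.0, 1.0]]
{'time_s': 0.1, 'q': array([-1.1945122 ,  0.61583607, -0.01260096,  1.42473466,  0.0080867 ,
        1.1034132 , -0.04039582]), 'joint_vel': array([-4.71614942e-04, -1.41014597e-03, -1.25594920e-03, -3.70246617e-03,
        4.29919846e-05,  4.96798418e-04, -3.70080453e-04]), 'tau': array([ 1.74682682e-03, -4.70382249e+01,  2.60440148e-01, -1.71571416e+01,
        1.01114844e-02,  5.88171111e-03,  1.02026777e-05]), 'tcp_pos': array([254.51165744, 597.35194851, 230.24654619]), 'ee_rot': array([-0.62825642, -3.07767893,  0.00361117]), 'force': array([ 0.45465847, -0.915482  , -0.06900947]), 'ft_torque': array([-0.01311581, -0.04170708, -0.00444262]), 'finger_force': 0.0, 'width': 85.52490551316461} -18.700000000000003
```

View pics/top0.png

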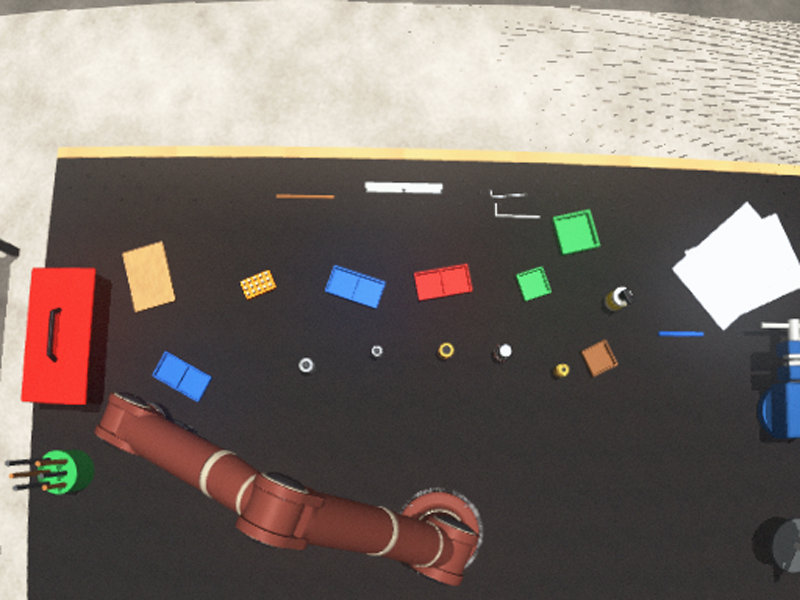

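View pics/side0.png

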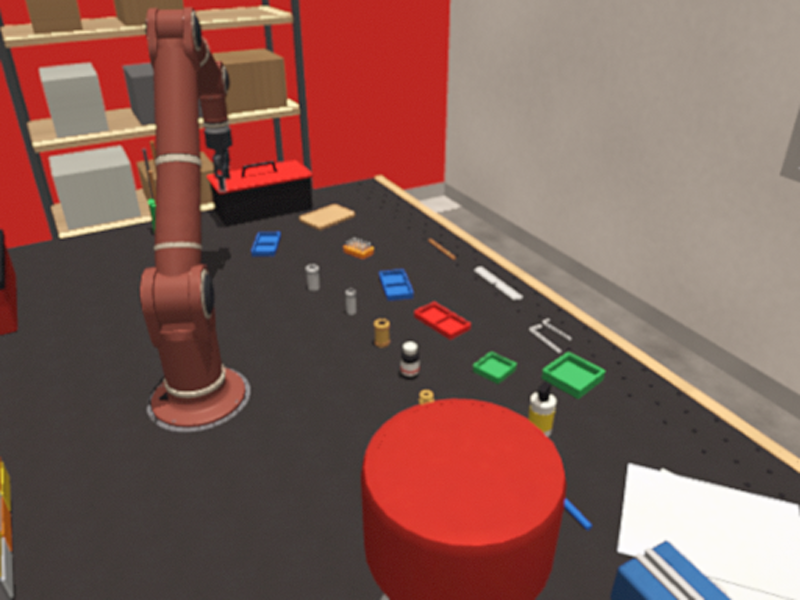

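Top view (800×600 px): large socket (306,366), small socket (377,351), sleeve (446,350), oil bottle (503,352), nipple (562,370), red tray (443,282), spray bottle (620,298), bit rack (258,285).

Tray candidates:
- **Blue:** (355,286) or (182,376). The first looks nearest to the base at about (443,530).
- **Green:** (534,283) or (577,231), with a brown one at (600,358). The small green one at (534,283) fits the description.

Next I'll measure them and check in a crop.

```bash
cat > meas.py <<'E'
from h import *
D={n:np.load(n+'0.npy',allow_pickle=True).item() for n in('top','side')}
d=D['top'];hsv=cv2.cvtColor(d['image'],cv2.COLOR_BGR2HSV);S=1.5625
P=cloud(d)
def tray(name,u,v,lo,hi):
    m=cv2.inRange(hsv,lo,hi); w=np.zeros_like(m); cv2.circle(w,(int(u/S),int(v/S)),24,255,-1); m&=w
    c=max(cv2.findContours(m,0,1)[0],key=cv2.contourArea).reshape(-1,2)
    X=cast(d,c,18)[:,:2]; r=cv2.minAreaRect(X.astype(np.float32)); b=cv2.boxPoints(r)
    e=[b[1]-b[0],b[2]-b[1]]; L=max(e,key=np.linalg.norm)
    a=np.arctan2(L[1],L[0]); print(name,np.round(r[0],1),np.round(r[1],1),'long axis deg',round(np.degrees(a)%180,1),'dist',round(np.hypot(*r[0])))
tray('red',443,282,(0,120,60),(8,255,255))
tray('blueA',355,286,(100,120,60),(125,255,255));tray('blueB',182,376,(100,120,60),(125,255,255))
tray('greenS',534,283,(50,100,60),(80,255,255));tray('greenL',577,231,(50,100,60),(80,255,255))
tray('brown',600,358,(5,80,60),(15,255,255))
for k,(u,v,h) in dict(large=(306,366,64),small=(377,351,64),sleeve=(446,350,60),oil=(503,352,80),nipple=(562,370,64),spray=(620,298,121),rack=(258,285,36)).items():
    w=np.zeros(hsv.shape[:2],np.uint8); cv2.circle(w,(int(u/S),int(v/S)),16,255,-1)
    m=(w>0)&(P[...,2]>h-14)&(P[...,2]<h+15)
    vv,uu=np.nonzero(m); x=cast(d,np.c_[uu,vv],h)
    print(k,m.sum(),'cloud',np.round(np.median(P[m],0),1),'bbox',np.round((x.max(0)+x.min(0))/2,1)[:2],np.round(np.ptp(x,0),0)[:2],'mean',np.round(x.mean(0)[:2],1))
cv2.imwrite('pics/crop1.png',cv2.resize(d['image'][130:270,90:410],None,fx=2.5,fy=2.5,interpolation=cv2.INTER_CUBIC))
from scipy.spatial.transform import Rotation as R
print(np.round(R.from_rotvec(bot.read_state()['ee_rot']).as_matrix(),3))
E
python3 meas.py
```

```text
red [621.2  -4.4] [ 77.4 140.3] long axis deg 100.3 dist 621
blueA [604.5 217.5] [140.5  75.2] long axis deg 72.6 dist 642
blueB [368.  645.4] [141.6  73.4] long axis deg 63.0 dist 743
greenS [ 621.5 -231.7] [71.8 76.3] long axis deg 109.5 dist 663
greenL [ 758.6 -344. ] [105.  107.6] long axis deg 104.0 dist 833
brown [ 434.9 -398.4] [73.6 74.3] long axis deg 116.5 dist 590
large 56 cloud [398.7 325.6  64.2] bbox [398.5 327.3] [30. 27.] mean [399.2 326.8]
small 32 cloud [437.9 158.8  65.2] bbox [438.1 158.8] [19. 19.] mean [438.1 158.7]
sleeve 69 cloud [443.6  -9.4  59.7] bbox [443.7  -9.2] [31. 30.] mean [443.7  -9.2]
oil 49 cloud [ 444.2 -151.4   78.1] bbox [ 442.5 -149. ] [27. 26.] mean [ 443.1 -150.5]
nipple 43 cloud [ 401.9 -292.9   62.3] bbox [ 402.3 -293.1] [23. 27.] mean [ 402.1 -293.1]
spray 47 cloud [ 576.6 -445.1  119.5] bbox [ 576.9 -444.4] [38. 27.] mean [ 576.7 -444.2]
rack 135 cloud [604.  463.6  27.3] bbox [602.  460.4] [68. 83.] mean [601.2 461.1]
[[-0.92   0.392 -0.001]
 [ 0.392  0.92  -0.002]
 [-0.    -0.002 -1.   ]]
```

View pics/crop1.png

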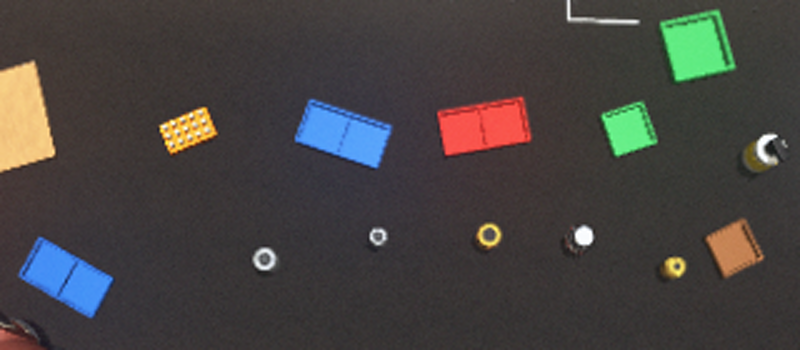

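The crop shows blue A at (343,133), 642 mm from the base against 743 mm for blue B at (66,277), so A is the one. The green tray at (628,128) is about 70 mm across against 105 mm for the other, so that is the small one. I'm turning the tool so the fingers close along world x; after that tool x is world +y, tool y is world +x, and tool z is down.

Request:
{"op": "apply_moves", "data": {"steps": [[-9.56, -7.68, 2.4, 0, 0, 8.36, 70], [-9.56, -7.68, 2.4, 0, 0, 8.36, 70], [-9.56, -7.68, 2.4, 0, 0, 8.36, 70], [-9.56, -7.68, 2.4, 0, 0, 8.36, 70], [-9.56, -7.68, 2.4, 0, 0, 8.36, 70]], "newtons": 40}}

```text
time_s: 0.72
tcp_pos: [400.0, 325.8, 170.9]
ee_rot: [1.958, 2.456, -0.0]
force: [0.5, -0.6, 0.8]
width: 69.9
finger_force: 0.0
```

Request:
{"op": "apply_moves", "data": {"steps": [[0, 0, 1.5, 0, 0, 1.6, 70], [0, 0, 3.0, 0, 0, 1.6, 70], [0, 0, 4.5, 0, 0, 1.6, 70], [0, 0, 5.8, 0, 0, 1.6, 70], [0, 0, 5.8, 0, 0, 1.6, 70]]}}

```text
time_s: 1.35
tcp_pos: [397.7, 326.4, 24.2]
ee_rot: [-2.213, -2.229, 0.01]
force: [-0.5, -0.5, 0.5]
width: 70.0
finger_force: 0.0
```

Request:
{"op": "apply_moves", "data": {"steps": [[0, 0, 0, 0, 0, 0, 20], [0, 0, 0, 0, 0, 0, 20], [0, 0, 0, 0, 0, 0, 20], [0, 0, 0, 0, 0, 0, 20], [0, 0, 0, 0, 0, 0, 20]], "newtons": 40}}

```text
time_s: 1.98
tcp_pos: [400.3, 328.3, 27.8]
ee_rot: [2.214, 2.229, 0.005]
force: [-0.1, -0.1, 6.9]
width: 31.1
finger_force: 39.5
```

Request:
{"op": "apply_moves", "data": {"steps": [[0, 0, -2.2, 0, 0, 0, 20], [0, 0, -4.0, 0, 0, 0, 20], [-2, 1.2, -4.0, 0, 0, 0, 20], [-4, 2.5, -4.0, 0, 0, 0, 20], [-6, 3.7, -4.0, 0, 0, 0, 20]]}}

```text
time_s: 2.6
tcp_pos: [493.6, 177.1, 126.7]
ee_rot: [2.212, 2.23, 0.001]
force: [0.4, 0.6, -1.7]
width: 31.0
finger_force: 40.6
```

Request:
{"op": "apply_moves", "data": {"steps": [[-2, 1.26, 0, 0, 0, 0, 20], [-4, 2.52, 0, 0, 0, 0, 20], [-6, 3.78, 0, 0, 0, 0, 20], [-8.56, 5.39, 0, 0, 0, 0, 20], [-8.56, 5.39, 0, 0, 0, 0, 20]]}}

```text
time_s: 3.22
tcp_pos: [630.3, -42.2, 126.4]
ee_rot: [2.22, 2.217, -0.004]
force: [0.0, -0.2, -1.7]
width: 31.0
finger_force: 40.6
```

Request:
{"op": "apply_moves", "data": {"steps": [[0, 0, 1.2, 0, 0, 0, 20], [0, 0, 2.4, 0, 0, 0, 20], [0, 0, 3.2, 0, 0, 0, 20], [0, 0, 3.6, 0, 0, 0, 20], [0, 0, 3.6, 0, 0, 0, 20]]}}

```text
time_s: 3.85
tcp_pos: [628.6, -34.0, 35.8]
ee_rot: [-2.212, -2.229, 0.001]
force: [0.5, -0.4, -1.6]
width: 31.4
finger_force: 40.6
```

```bash
python3 - <<'E'
from h import *
d=grab('top')
a=cv2.resize(d['image'][150:220,230:360],None,fx=5,fy=5,interpolation=cv2.INTER_CUBIC)
d=grab('side'); b=cv2.resize(d['image'][150:250,200:350],(650,433),interpolation=cv2.INTER_CUBIC)
cv2.imwrite('pics/c2.png',cv2.resize(np.vstack([a,b]),None,fx=.75,fy=.75))
s=bot.read_state();print(s['tcp_pos'],s['force'])
E
```

```text
[629.78517411 -34.53392504  37.17615712] [ 0.25660883 -0.55525303 -1.64513417]
```

View pics/c2.png

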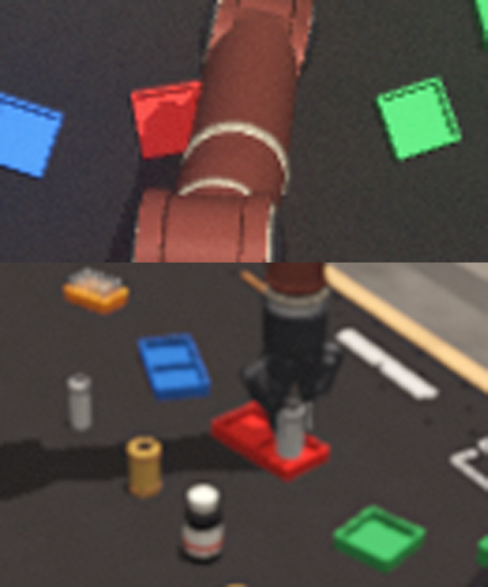

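The socket hangs over the red tray's right compartment (side picture 290,445), so I'll lower it the last 5 mm and release.

Request:
{"op": "apply_moves", "data": {"steps": [[0, 0, 0.1, 0, 0, 0, 20], [0, 0, 0.2, 0, 0, 0, 20], [0, 0, 0.2, 0, 0, 0, 20]]}}

```text
time_s: 4.32
tcp_pos: [629.6, -34.8, 31.9]
ee_rot: [2.213, 2.229, 0.001]
force: [-0.3, 0.4, 0.3]
width: 30.7
finger_force: 40.7
```

Request:
{"op": "apply_moves", "data": {"steps": [[0, 0, 0, 0, 0, 0, 60], [0, 0, 0, 0, 0, 0, 60], [0, 0, 0, 0, 0, 0, 60], [0, 0, -1.0, 0, 0, 0, 60], [0, 0, -3.0, 0, 0, 0, 60]]}}

```text
time_s: 4.95
tcp_pos: [627.4, -34.4, 104.8]
ee_rot: [-2.21, -2.226, 0.006]
force: [0.6, -0.5, 0.8]
width: 60.4
finger_force: 0.0
```

Request:
{"op": "apply_moves", "data": {"steps": [[1.6, -1.6, 0, 0, 0, 0, 60], [3.4, -3.4, 0, 0, 0, 0, 60], [5.2, -5.1, 0, 0, 0, 0, 60], [7.0, -6.9, 0, 0, 0, 0, 60], [7.7, -7.6, 0, 0, 0, 0, 60]]}}

```text
time_s: 5.58
tcp_pos: [434.5, 159.4, 106.3]
ee_rot: [-2.206, -2.233, 0.001]
force: [1.1, -0.2, 0.5]
width: 60.0
finger_force: 0.0
```

Request:
{"op": "apply_moves", "data": {"steps": [[0, 0, 0, 0, 0, 0, 60], [0, 0, 0, 0, 0, 0, 60]]}}

```text
time_s: 5.82
tcp_pos: [439.3, 155.5, 106.6]
ee_rot: [2.214, 2.226, 0.002]
force: [-1.1, -0.5, -0.1]
width: 59.9
finger_force: 0.0
```

Request:
{"op": "apply_moves", "data": {"steps": [[0.08, 0, 1.2, 0, 0, 0, 60], [0.08, 0, 2.4, 0, 0, 0, 60], [0.08, 0, 3.1, 0, 0, 0, 60], [0.08, 0, 3.15, 0, 0, 0, 60]]}}

```text
time_s: 6.32
tcp_pos: [438.5, 156.6, 26.5]
ee_rot: [2.217, 2.226, -0.003]
force: [-0.2, 0.4, -0.5]
width: 60.6
finger_force: 0.0
```

Request:
{"op": "apply_moves", "data": {"steps": [[0, 0, 0, 0, 0, 0, 12], [0, 0, 0, 0, 0, 0, 12], [0, 0, 0, 0, 0, 0, 12], [0, 0, 0, 0, 0, 0, 12], [0, 0, 0, 0, 0, 0, 12]]}}

```text
time_s: 6.95
tcp_pos: [438.8, 158.3, 28.4]
ee_rot: [2.213, 2.228, 0.003]
force: [-0.4, -2.0, 5.6]
width: 23.3
finger_force: 39.3
```

Request:
{"op": "apply_moves", "data": {"steps": [[0, 0, -2.2, 0, 0, 0, 12], [0, 0, -4.0, 0, 0, 0, 12], [-1.2, 1.6, -4.0, 0, 0, 0, 12], [-2.4, 3.3, -4.0, 0, 0, 0, 12], [-3.6, 5.0, -4.0, 0, 0, 0, 12]]}}

```text
time_s: 7.58
tcp_pos: [564.1, 69.2, 127.6]
ee_rot: [-2.211, -2.23, 0.0]
force: [0.7, 0.1, -0.4]
width: 23.0
finger_force: 39.5
```

Request:
{"op": "apply_moves", "data": {"steps": [[-1.1, 1.4, 0, 0, 0, 0, 12], [-1.6, 2.12, 0, 0, 0, 0, 12], [-1.6, 2.12, 0, 0, 0, 0, 12], [-1.6, 2.12, 0, 0, 0, 0, 12]]}}

```text
time_s: 8.07
tcp_pos: [615.2, 31.2, 126.9]
ee_rot: [-2.21, -2.229, 0.002]
force: [-0.0, 0.9, -1.2]
width: 22.7
finger_force: 39.5
```

Request:
{"op": "apply_moves", "data": {"steps": [[-0.05, 0, 1.2, 0, 0, 0, 12], [-0.05, 0, 2.4, 0, 0, 0, 12], [-0.05, 0, 3.3, 0, 0, 0, 12], [-0.05, 0, 3.6, 0, 0, 0, 12], [-0.05, 0, 3.6, 0, 0, 0, 12]]}}

```text
time_s: 8.7
tcp_pos: [616.2, 29.4, 37.6]
ee_rot: [-2.212, -2.23, 0.0]
force: [-1.0, 0.2, -0.4]
width: 23.1
finger_force: 39.5
```

Request:
{"op": "apply_moves", "data": {"steps": [[0, 0, 0.08, 0, 0, 0, 12], [0, 0, 0.16, 0, 0, 0, 12], [0, 0, 0.2, 0, 0, 0, 12], [0, 0, 0.2, 0, 0, 0, 12]]}}

```text
time_s: 9.2
tcp_pos: [616.8, 28.4, 32.6]
ee_rot: [-2.214, -2.229, -0.0]
force: [0.2, -0.5, -1.4]
width: 23.0
finger_force: 39.5
```

Request:
{"op": "apply_moves", "data": {"steps": [[0, 0, 0.04, 0, 0, 0, 12], [0, 0, 0.04, 0, 0, 0, 12]]}}

```text
time_s: 9.45
tcp_pos: [616.9, 28.4, 32.5]
ee_rot: [2.214, 2.229, 0.001]
force: [-1.5, 0.7, 5.2]
width: 23.2
finger_force: 40.2
```

Request:
{"op": "apply_moves", "data": {"steps": [[0, 0, 0, 0, 0, 0, 60], [0, 0, 0, 0, 0, 0, 60], [0, 0, 0, 0, 0, 0, 60], [0, 0, -1.0, 0, 0, 0, 60], [0, 0, -3.0, 0, 0, 0, 60]]}}

```text
time_s: 10.07
tcp_pos: [615.0, 28.6, 105.0]
ee_rot: [-2.211, -2.227, 0.007]
force: [1.2, -0.3, 0.9]
width: 59.9
finger_force: 0.0
```

Request:
{"op": "apply_moves", "data": {"steps": [[0, -1.5, -1, 0, 0, 0, 65], [-2, -3.0, -1, 0, 0, 0, 65], [-4, -4.4, -1, 0, 0, 0, 65], [-6, -5.8, -1, 0, 0, 0, 65], [-8, -7.2, -1, 0, 0, 0, 65]]}}

```text
time_s: 10.7
tcp_pos: [437.3, -174.4, 131.8]
ee_rot: [2.212, 2.229, 0.0]
force: [0.9, -1.2, 0.4]
width: 64.5
finger_force: 0.0
```

Request:
{"op": "apply_moves", "data": {"steps": [[-2, -0.7, 0, 0, 0, 0, 65], [-4, -1.4, 0, 0, 0, 0, 65], [-4.8, -1.4, 0, 0, 0, 0, 65], [-4.8, -1.4, 0, 0, 0, 0, 65], [-4.8, -1.4, 0, 0, 0, 0, 65]]}}

```text
time_s: 11.32
tcp_pos: [405.0, -290.7, 131.2]
ee_rot: [-2.209, -2.232, -0.002]
force: [-1.2, 0.4, -0.4]
width: 65.0
finger_force: 0.0
```

```bash
python3 - <<'E'
from h import *
d=grab('top')
a=cv2.resize(d['image'][150:220,230:360],None,fx=5,fy=5,interpolation=cv2.INTER_CUBIC)
d=grab('side'); b=cv2.resize(d['image'][150:250,200:350],(650,433),interpolation=cv2.INTER_CUBIC)
cv2.imwrite('pics/c3.png',cv2.resize(np.vstack([a,b]),None,fx=.75,fy=.75))
s=bot.read_state();print(s['tcp_pos'],s['force'])
E
```

```text
[ 404.95271862 -290.73132501  131.35273861] [0.31551801 0.38975748 0.56963177]
```

View pics/c3.png

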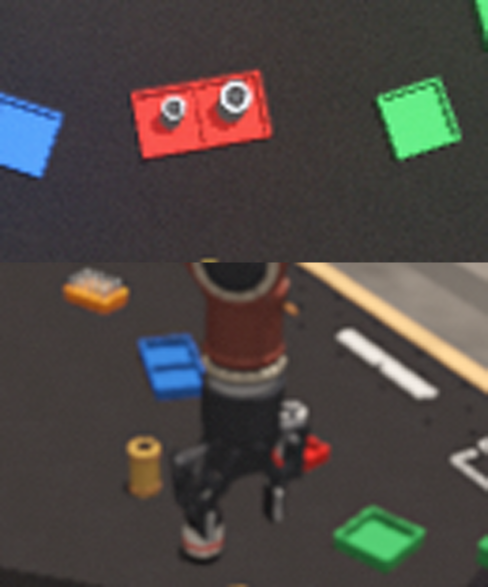

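Both sockets stand in the red tray, one per compartment (picture at 172,108 and 235,97). Next is the nipple.

Request:
{"op": "apply_moves", "data": {"steps": [[-0.1, -0.12, 1.2, 0, 0, 0, 65], [-0.1, -0.12, 2.6, 0, 0, 0, 65], [-0.1, -0.12, 3.9, 0, 0, 0, 65], [-0.1, -0.12, 4.45, 0, 0, 0, 65], [-0.1, -0.12, 4.45, 0, 0, 0, 65]]}}

```text
time_s: 12.05
tcp_pos: [401.2, -294.7, 19.9]
ee_rot: [-2.211, -2.23, -0.0]
force: [-0.1, -1.3, 0.6]
width: 65.1
finger_force: 0.0
```

Request:
{"op": "apply_moves", "data": {"steps": [[0, 0, 0, 0, 0, 0, 18], [0, 0, 0, 0, 0, 0, 18], [0, 0, 0, 0, 0, 0, 18], [0, 0, 0, 0, 0, 0, 18], [0, 0, 0, 0, 0, 0, 18]]}}

```text
time_s: 12.68
tcp_pos: [401.6, -296.1, 21.5]
ee_rot: [2.212, 2.228, 0.001]
force: [-0.7, 1.3, 6.7]
width: 28.9
finger_force: 39.4
```

Request:
{"op": "apply_moves", "data": {"steps": [[0, 0, -2.2, 0, 0, 0, 18], [0, 0, -4.6, 0, 0, 0, 18], [2.2, 0.9, -4.6, 0, 0, 0, 18], [4.4, 1.7, -4.6, 0, 0, 0, 18], [6.6, 2.6, -4.6, 0, 0, 0, 18]]}}

```text
time_s: 13.3
tcp_pos: [465.1, -128.6, 135.7]
ee_rot: [2.214, 2.228, 0.001]
force: [0.5, -0.7, -2.4]
width: 28.6
finger_force: 40.3
```

Request:
{"op": "apply_moves", "data": {"steps": [[2.2, 0.9, 0, 0, 0, 0, 18], [4.4, 1.8, 0, 0, 0, 0, 18], [6.6, 2.7, 0, 0, 0, 0, 18], [8.8, 3.6, 0, 0, 0, 0, 18], [11.0, 4.5, 0, 0, 0, 0, 18]]}}

```text
time_s: 13.92
tcp_pos: [575.6, 147.5, 135.3]
ee_rot: [2.213, 2.229, -0.001]
force: [1.1, -0.9, -1.5]
width: 28.7
finger_force: 40.3
```

Request:
{"op": "apply_moves", "data": {"steps": [[2.2, 0.7, 0, 0, 0, 0, 18], [4.1, 1.4, 0, 0, 0, 0, 18], [4.1, 1.4, 0, 0, 0, 0, 18], [4.1, 1.4, 0, 0, 0, 0, 18], [4.1, 1.4, 0, 0, 0, 0, 18]]}}

```text
time_s: 14.55
tcp_pos: [609.6, 245.8, 135.3]
ee_rot: [2.216, 2.225, -0.002]
force: [-0.4, -0.8, -1.9]
width: 28.7
finger_force: 40.3
```

Request:
{"op": "apply_moves", "data": {"steps": [[0.12, 0.24, 1.2, 0, 0, 0, 18], [0.12, 0.24, 2.6, 0, 0, 0, 18], [0.12, 0.24, 3.8, 0, 0, 0, 18], [0.12, 0.24, 4.15, 0, 0, 0, 18], [0.12, 0.24, 4.15, 0, 0, 0, 18]]}}

```text
time_s: 15.18
tcp_pos: [616.0, 250.5, 31.8]
ee_rot: [2.215, 2.228, -0.001]
force: [0.2, 0.3, -1.3]
width: 28.6
finger_force: 40.3
```

Request:
{"op": "apply_moves", "data": {"steps": [[0, 0, 0.07, 0, 0, 0, 18], [0, 0, 0.14, 0, 0, 0, 18], [0, 0, 0.18, 0, 0, 0, 18], [0, 0, 0.18, 0, 0, 0, 18]]}}

```text
time_s: 15.68
tcp_pos: [615.7, 251.5, 27.2]
ee_rot: [2.213, 2.229, 0.0]
force: [0.2, -0.2, -1.3]
width: 28.9
finger_force: 40.3
```

Request:
{"op": "apply_moves", "data": {"steps": [[0, 0, 0.05, 0, 0, 0, 18], [0, 0, 0.1, 0, 0, 0, 18], [0, 0, 0.1, 0, 0, 0, 18]]}}

```text
time_s: 16.05
tcp_pos: [615.8, 251.5, 25.7]
ee_rot: [-2.213, -2.229, -0.001]
force: [-2.3, 0.1, 4.6]
width: 28.6
finger_force: 40.9
```

Request:
{"op": "apply_moves", "data": {"steps": [[0, 0, 0, 0, 0, 0, 60], [0, 0, 0, 0, 0, 0, 60], [0, 0, 0, 0, 0, 0, 60], [0, 0, -1.2, 0, 0, 0, 60], [0, 0, -3.3, 0, 0, 0, 60]]}}

```text
time_s: 16.68
tcp_pos: [613.9, 251.0, 105.4]
ee_rot: [-2.212, -2.228, 0.008]
force: [1.5, -0.3, 0.5]
width: 60.1
finger_force: 0.0
```

Request:
{"op": "apply_moves", "data": {"steps": [[-1.0, -1.4, -1, 0, 0, 0, 65], [-3.0, -2.7, -1, 0, 0, 0, 65], [-5.0, -4.0, -1, 0, 0, 0, 65], [-7.0, -5.3, -1, 0, 0, 0, 65], [-9.0, -6.5, -1, 0, 0, 0, 65]]}}

```text
time_s: 17.3
tcp_pos: [453.9, 23.7, 132.3]
ee_rot: [2.213, 2.229, 0.001]
force: [1.1, -1.5, -0.6]
width: 64.9
finger_force: 0.0
```

Request:
{"op": "apply_moves", "data": {"steps": [[-1.4, -0.4, 0, 0, 0, 0, 65], [-1.4, -0.4, 0, 0, 0, 0, 65], [-1.4, -0.4, 0, 0, 0, 0, 65], [-1.4, -0.4, 0, 0, 0, 0, 65]]}}

```text
time_s: 17.8
tcp_pos: [445.6, -8.3, 132.0]
ee_rot: [-2.21, -2.232, -0.001]
force: [-0.6, -1.0, -0.9]
width: 64.9
finger_force: 0.0
```

Request:
{"op": "apply_moves", "data": {"steps": [[0, -0.06, 1.2, 0, 0, 0, 65], [0, -0.06, 2.6, 0, 0, 0, 65], [0, -0.06, 3.8, 0, 0, 0, 65], [0, -0.06, 4.3, 0, 0, 0, 65], [0, -0.06, 4.3, 0, 0, 0, 65]]}}

```text
time_s: 18.42
tcp_pos: [443.5, -9.2, 24.1]
ee_rot: [-2.212, -2.23, 0.001]
force: [-0.1, 0.1, -0.2]
width: 65.2
finger_force: 0.0
```

Request:
{"op": "apply_moves", "data": {"steps": [[0, 0, 0, 0, 0, 0, 22], [0, 0, 0, 0, 0, 0, 22], [0, 0, 0, 0, 0, 0, 22], [0, 0, 0, 0, 0, 0, 22], [0, 0, 0, 0, 0, 0, 22]]}}

```text
time_s: 19.05
tcp_pos: [444.4, -9.7, 25.6]
ee_rot: [2.212, 2.228, 0.003]
force: [0.2, -0.1, 6.3]
width: 32.8
finger_force: 39.6
```

Request:
{"op": "apply_moves", "data": {"steps": [[0, 0, -2.2, 0, 0, 0, 22], [0, 0, -4.2, 0, 0, 0, 22], [0, 0, -4.2, 0, 0, 0, 22]]}}

```text
time_s: 19.42
tcp_pos: [445.8, -9.9, 132.6]
ee_rot: [2.209, 2.225, 0.009]
force: [0.8, -0.5, -2.2]
width: 33.0
finger_force: 40.8
```

Request:
{"op": "apply_moves", "data": {"steps": [[1.8, 1.4, 0, 0, 0, 0, 22], [3.6, 2.8, 0, 0, 0, 0, 22], [5.4, 4.2, 0, 0, 0, 0, 22], [7.0, 5.5, 0, 0, 0, 0, 22], [7.83, 6.05, 0, 0, 0, 0, 22]]}}

```text
time_s: 20.05
tcp_pos: [593.3, 190.6, 127.2]
ee_rot: [-2.208, -2.232, 0.002]
force: [-0.4, 0.3, -1.9]
width: 32.6
finger_force: 40.8
```

Request:
{"op": "apply_moves", "data": {"steps": [[0, 0, 0, 0, 0, 0, 22], [0, 0, 1.4, 0, 0, 0, 22], [0, 0, 2.8, 0, 0, 0, 22], [0, 0, 3.9, 0, 0, 0, 22], [0, 0, 3.9, 0, 0, 0, 22]]}}

```text
time_s: 20.68
tcp_pos: [591.1, 184.6, 29.9]
ee_rot: [-2.214, -2.225, 0.009]
force: [0.9, 1.0, -2.1]
width: 33.0
finger_force: 43.4
```

Request:
{"op": "apply_moves", "data": {"steps": [[0, 0, 0, 0, 0, 0, 22], [0, 0, 0, 0, 0, 0, 22]]}}

```text
time_s: 20.92
tcp_pos: [593.4, 186.5, 32.6]
ee_rot: [2.214, 2.228, 0.0]
force: [0.1, 0.8, -1.8]
width: 33.6
finger_force: 43.4
```

Request:
{"op": "apply_moves", "data": {"steps": [[0, 0.08, 0.06, 0, 0, 0, 22], [0, 0.08, 0.12, 0, 0, 0, 22], [0, 0.08, 0.12, 0, 0, 0, 22]]}}

```text
time_s: 21.3
tcp_pos: [595.2, 187.1, 28.9]
ee_rot: [-2.213, -2.229, 0.001]
force: [-0.1, -1.0, -2.3]
width: 33.4
finger_force: 43.4
```

Request:
{"op": "apply_moves", "data": {"steps": [[0, 0, 0.03, 0, 0, 0, 22], [0, 0, 0.07, 0, 0, 0, 22], [0, 0, 0.07, 0, 0, 0, 22]]}}

```text
time_s: 21.68
tcp_pos: [595.4, 187.1, 27.7]
ee_rot: [-2.213, -2.229, -0.0]
force: [-0.4, -0.2, 1.9]
width: 33.1
finger_force: 43.9
```

Request:
{"op": "apply_moves", "data": {"steps": [[0, 0, 0, 0, 0, 0, 62], [0, 0, 0, 0, 0, 0, 62], [0, 0, 0, 0, 0, 0, 62], [0, 0, -1.2, 0, 0, 0, 62], [0, 0, -3.3, 0, 0, 0, 62]]}}

```text
time_s: 22.3
tcp_pos: [593.8, 186.8, 108.6]
ee_rot: [-2.212, -2.228, 0.007]
force: [0.5, -0.3, -0.3]
width: 61.8
finger_force: 0.0
```

Request:
{"op": "apply_moves", "data": {"steps": [[-1.6, -1.4, -1, 0, 0, 0, 72], [-3.6, -2.5, -1, 0, 0, 0, 72], [-5.7, -3.5, -1, 0, 0, 0, 72], [-7.8, -4.4, -1, 0, 0, 0, 72], [-9.9, -5.2, -1, 0, 0, 0, 72]]}}

```text
time_s: 22.92
tcp_pos: [466.4, -63.0, 135.1]
ee_rot: [2.213, 2.229, 0.001]
force: [0.5, -0.7, 0.7]
width: 72.0
finger_force: 0.0
```

Request:
{"op": "apply_moves", "data": {"steps": [[-2, -0.6, 0, 0, 0, 0, 72], [-3.6, -0.9, 0, 0, 0, 0, 72], [-3.6, -0.9, 0, 0, 0, 0, 72], [-3.6, -0.9, 0, 0, 0, 0, 72], [-3.6, -0.9, 0, 0, 0, 0, 72]]}}

```text
time_s: 23.55
tcp_pos: [445.7, -149.9, 134.7]
ee_rot: [-2.21, -2.232, -0.001]
force: [0.5, 0.7, -0.4]
width: 71.7
finger_force: 0.0
```

```bash
python3 - <<'E'
from h import *
d=grab('top')
a=cv2.resize(d['image'][150:220,190:320],None,fx=5,fy=5,interpolation=cv2.INTER_CUBIC)
d=grab('side'); b=cv2.resize(d['image'][150:250,200:350],(650,433),interpolation=cv2.INTER_CUBIC)
cv2.imwrite('pics/c4.png',cv2.resize(np.vstack([a,b]),None,fx=.75,fy=.75))
s=bot.read_state();print(s['tcp_pos'],s['force'])
E
```

```text
[ 445.67214678 -150.14176231  134.7225702 ] [-0.42653361 -0.34014878 -0.46123365]
```

View pics/c4.png

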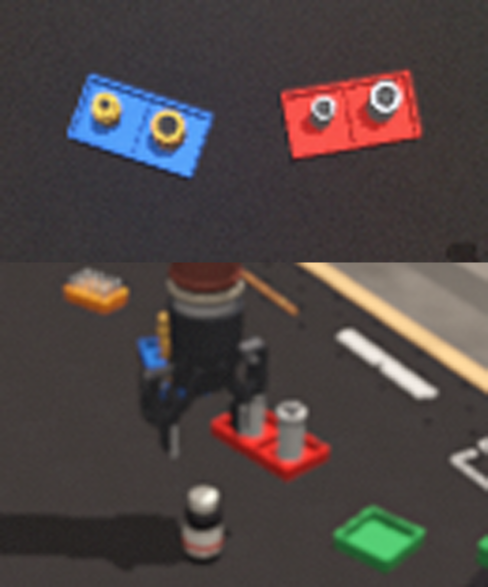

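The four parts stand in their compartments: nipple (105,108) and sleeve (167,127) in blue, sockets (322,108) and (385,97) in red. Next is the oil bottle.

Request:
{"op": "apply_moves", "data": {"steps": [[0, -0.1, 1.2, 0, 0, 0, 72], [0, -0.1, 2.6, 0, 0, 0, 72], [0, -0.1, 3.8, 0, 0, 0, 72], [0, -0.1, 4.4, 0, 0, 0, 72], [0, -0.1, 4.4, 0, 0, 0, 72]]}}

```text
time_s: 24.28
tcp_pos: [442.4, -150.7, 23.9]
ee_rot: [-2.21, -2.229, 0.002]
force: [0.8, -0.5, 0.1]
width: 72.2
finger_force: 0.0
```

Request:
{"op": "apply_moves", "data": {"steps": [[0, 0, 0, 0, 0, 0, 28], [0, 0, 0, 0, 0, 0, 28], [0, 0, 0, 0, 0, 0, 28], [0, 0, 0, 0, 0, 0, 28], [0, 0, 0, 0, 0, 0, 28]]}}

```text
time_s: 24.9
tcp_pos: [443.5, -151.6, 25.8]
ee_rot: [2.212, 2.229, 0.002]
force: [-0.9, 1.1, 5.9]
width: 38.9
finger_force: 40.3
```

Request:
{"op": "apply_moves", "data": {"steps": [[0, 0, -2.0, 0, 0, 0, 28], [0, 0, -3.6, 0, 0, 0, 28], [0, 0, -3.6, 0, 0, 0, 28]]}}

```text
time_s: 25.28
tcp_pos: [444.7, -152.3, 117.4]
ee_rot: [2.209, 2.225, 0.005]
force: [1.3, 0.4, -1.2]
width: 38.9
finger_force: 40.7
```

Request:
{"op": "apply_moves", "data": {"steps": [[-0.8, 1.8, 0, 0, 0, 0, 28], [-1.6, 3.6, 0, 0, 0, 0, 28], [-2.4, 5.4, 0, 0, 0, 0, 28], [-3.2, 7.16, 0, 0, 0, 0, 28], [-3.2, 7.16, 0, 0, 0, 0, 28]]}}

```text
time_s: 25.9
tcp_pos: [624.1, -231.3, 112.3]
ee_rot: [2.213, 2.229, -0.001]
force: [-0.6, 0.1, -1.4]
width: 39.0
finger_force: 40.8
```

Request:
{"op": "apply_moves", "data": {"steps": [[0, 0, 0, 0, 0, 0, 28], [0, 0, 1.4, 0, 0, 0, 28], [0, 0, 2.6, 0, 0, 0, 28], [0, 0, 3.1, 0, 0, 0, 28], [0, 0, 3.1, 0, 0, 0, 28]]}}

```text
time_s: 26.52
tcp_pos: [621.3, -229.7, 36.7]
ee_rot: [-2.212, -2.228, 0.001]
force: [0.1, 0.2, -0.7]
width: 38.8
finger_force: 40.8
```

Request:
{"op": "apply_moves", "data": {"steps": [[0, 0, 0, 0, 0, 0, 28], [0, 0, 0, 0, 0, 0, 28]]}}

```text
time_s: 26.78
tcp_pos: [623.2, -230.6, 38.8]
ee_rot: [2.212, 2.228, 0.002]
force: [0.4, 0.2, 0.0]
width: 39.2
finger_force: 40.8
```

Request:
{"op": "apply_moves", "data": {"steps": [[0, 0, 0.12, 0, 0, 0, 28], [0, 0, 0.24, 0, 0, 0, 28], [0, 0, 0.34, 0, 0, 0, 28], [0, 0, 0.34, 0, 0, 0, 28]]}}

```text
time_s: 27.28
tcp_pos: [622.3, -230.2, 29.9]
ee_rot: [-2.213, -2.229, -0.0]
force: [-1.5, 1.0, 6.1]
width: 38.8
finger_force: 41.3
```

Request:
{"op": "apply_moves", "data": {"steps": [[0, 0, 0.03, 0, 0, 0, 28], [0, 0, 0.05, 0, 0, 0, 28]]}}

```text
time_s: 27.52
tcp_pos: [622.3, -230.2, 29.8]
ee_rot: [-2.213, -2.229, -0.001]
force: [-4.5, 2.1, 13.7]
width: 38.8
finger_force: 41.6
```

Request:
{"op": "apply_moves", "data": {"steps": [[0, 0, -0.04, 0, 0, 0, 28], [0, 0, -0.04, 0, 0, 0, 68], [0, 0, -0.04, 0, 0, 0, 68], [0, 0, -0.04, 0, 0, 0, 68], [0, 0, -1.2, 0, 0, 0, 68]]}}

```text
time_s: 28.15
tcp_pos: [620.3, -229.2, 55.0]
ee_rot: [-2.209, -2.225, 0.004]
force: [0.5, -0.2, 0.1]
width: 68.2
finger_force: 0.0
```

Request:
{"op": "apply_moves", "data": {"steps": [[0, 0, -2, 0, 0, 0, 68], [0, 0, -4, 0, 0, 0, 68], [0, -2, -4, 0, 0, 0, 68], [0, -4, -4, 0, 0, 0, 68], [0, -5.5, -4, 0, 0, 0, 68]]}}

```text
time_s: 28.78
tcp_pos: [482.6, -231.5, 157.7]
ee_rot: [-2.214, -2.228, 0.001]
force: [0.6, -1.5, -0.2]
width: 67.7
finger_force: 0.0
```

```bash
python3 - <<'E'
from h import *
d=grab('top')
a=cv2.resize(d['image'][130:250,150:420],(800,356),interpolation=cv2.INTER_CUBIC)
d=grab('side'); b=cv2.resize(d['image'][140:270,200:400],None,fx=2.7,fy=2.7)[:, :]
b=cv2.resize(d['image'][150:270,190:400],(800,457))
c=np.vstack([a,b]); cv2.imwrite('pics/c5.png',cv2.resize(c,None,fx=.73,fy=.73))
s=bot.read_state();print(s['tcp_pos'],s['force'],s['time_s'])
E
```

```text
[ 479.72947917 -231.95595163  157.60288622] [-0.03980498 -1.2050896  -0.22665188] 28.875
```

View pics/c5.png

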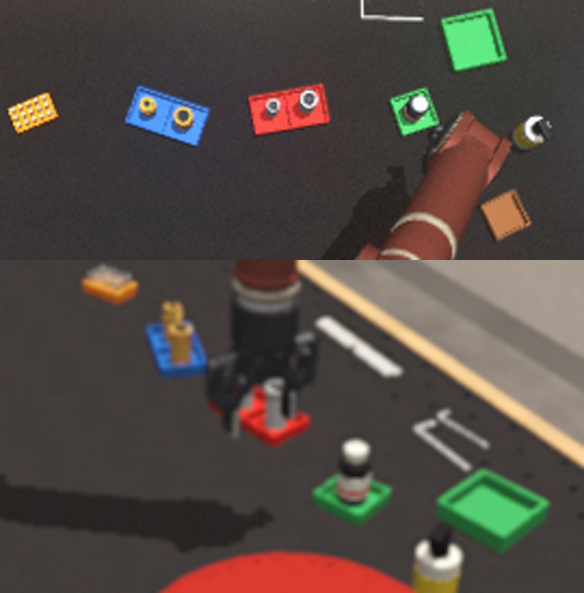

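The picture shows all five upright in their trays: bottle at (355,480) in the green tray, brass in blue, sockets in red. The rack and spray bottle haven't moved. I'll let the arm settle and hand in.

Request:
{"op": "apply_moves", "data": {"steps": [[0, 0, 0, 0, 0, 0, 68], [0, 0, 0, 0, 0, 0, 68], [0, 0, 0, 0, 0, 0, 68]]}}

```text
time_s: 29.25
tcp_pos: [485.9, -231.0, 157.4]
ee_rot: [2.212, 2.23, 0.0]
force: [-0.8, 0.3, 0.3]
width: 68.0
finger_force: 0.0
```

```bash
python3 -c "
from cell import bot
print(bot.close_job())"
```

```text
the job is handed in; nothing more can be done
None
```

I handed the job in at about 29 s: the last pictures show the sockets upright in the red tray, the brass parts in the nearer blue tray and the oil bottle in the small green tray, with the rack and spray bottle untouched; no verdict came back.

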